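# Feed the sample pan past the spring stop into the moisture analyser dock

### The arm

A 6-joint arm with a two-finger parallel gripper is mounted at the origin on the work surface. World frame = base frame: x ahead of the robot, y to its left, z up, the work surface at z = 0. Lengths are in m, angles in rad, forces in N, time in s.
With the tool pointing down it reaches from about 0.375 to 0.825 m from the base axis. Payload 5.5 kg.
Tool frame: the origin (TCP) lies midway between the tips of the shut fingers; the grasp point (between the pads) lies 19 mm behind it; y points along the fingers, x is the direction in which the jaws open and shut, and the axes are right-handed (so a half turn about y gives the same grasp; the last joint's range is limited). The gripper opens to 85 mm and grips with 20 to 120 N. Pads are 22 mm wide; open, the fingers measure 114 mm over their backs; the gripper's body (76 mm by 85 mm) begins 54 mm behind the grasp point. The pads swing forward as they close: fully open they stand 13 mm farther back than shut.
Start: joints at [1.194, 0.314, -0.047, 1.21, 0, 1.571], TCP at [0.221, 0.558, 0.231] pointing down, gripper open.
Joint ranges: [-2.67, 2.67], [-0.69, 1.73], [-1.03, 1.25], [-2.08, 2.16], [-1.42, 1.45], [-3.14, 3.14]. Speed limits (rad/s): [2.39, 2.39, 3.01, 3.14, 3.14, 3.14].

### API

Orientations are given as a unit quaternion [w, x, y, z].
In Python, from bench import sensors, eyes, job_done gives the robot as it stands.
- The arm moves only by the shell command python3 -m handwheel 'ROWS' [OPENING] [FORCE]. ROWS is text: rows parted by semicolons, each of 4 numbers parted by spaces: the shift along the tool's x, y, z in mm, then the turn about the tool's y in rad. In form: dx dy dz twist; .... A call has 1 to 20 rows; each row is the pose to reach, as a shift and turn from the pose commanded when the call began, along the tool's axes at that moment; what a row does not reach only later rows make up. A row lasts 1/12 s, in which the tool goes at most 41.7 mm and 7.16 degrees, less where a joint would pass 70% of its speed; a pose out of reach is approached as far as the arm can. A call with a gripper value outside its range is refused whole. OPENING is the finger opening in mm, from 0 to 85.4, set as the call begins (- or left out, the last holds). The fingers move at their own pace and stop on an object; FORCE is the grip in N (left out, the last holds). Time passes only in rows, so rows that repeat a pose let the fingers close. It gives the time, the measured TCP pose, the force and the opening at its end, in the units of the state.
- sensors.get_obs(): the state, without advancing time (a new reading comes with each control period).
- eyes.capture(name): name is "scene" or "top" or "wrist"; returns a dict with "pixels" (400x640x3 uint8, blue, green, red), "fx", "fy", "cx", "cy" (pixels), "R" (3x3) and "t" (3): a world point X has camera coordinates R X + t; the wrist camera has in their place "hand_eye" (4x4, takes a point from camera to tool coordinates, whose origin is the TCP and whose axes are the tool frame's). Camera axes: x right, y down, z forward; pixel columns grow to the right and rows downward; lengths in m; the calibration is good to about 2 mm. A picture is of the moment at which its call begins: read the wrist's pose just before it. There is no depth.
- job_done(): hands the job in, once; it reports no verdict.
The state is a dict: "time": time; "joint_positions": joint angles; "joint_vel": joint speeds; "tau": joint torques, N m; "eef_pos": TCP position; "eef_rot": TCP orientation; "force": force on the tool from outside, world axes, zero at the start; "torque": the same for the moment, N m; "gripper_width": opening from 0.0 (shut) to 1.0 (fully open).
Only numpy, scipy, OpenCV 4.12 (cv2) and the standard library are available. Lean on these libraries where they do the work, as an engineer would, in place of code of your own. Each camera call takes 0.05 s, during which the arm holds its last target.

### The job

Press the blue spring bar in the middle of the feeder track all the way down with a fingertip and keep it down while you push the pan carrier along the track by its orange wall, over the lowered red teeth, until it is fully home against the black end stop. Then come away so that the bar springs fully up and its teeth lock the carrier in. Only press and push: lift nothing, keep the sample pan in its seat on the carrier, and leave the nut tray, jar, grater and spoon alone.

Things in the scene. Friction and masses are not known exactly. Their poses are not given: they have to be found in the camera images.
- track: Fixed aluminium feeder track, 130 mm wide (x), 360 mm long (y), docked at its +y end to a white moisture analyser. Origin: centre of its underside, on the table; z up. The carrier slides along the track's +y on ledges 37 mm high (x = +-41 to +-51.5 mm). Side walls 50 mm high, 103 mm apart; lips on them (reaching in to x = +-44.5 mm) keep the carrier from being lifted.
- stop_bar (a joint): Spring bar's downward travel in m: 0 = up, 0.016 = all the way down. It goes straight down without tilting wherever pressed; its spring pushes up with about 3 N when up, 7 N when down. More than 13 mm down, the carrier passes over its teeth. Let go before the carrier is home, the teeth only press up under the carrier and the bar stays down.
- tread_top (a point): On top of the spring bar's flat blue tread, on the track's centre line at track y = -135 mm; moves with the bar; axes as the track's. The tread is 52 mm wide (x) and 250 mm long (track y -160 to +90 mm), its top 32 mm above the table when up, 16 mm when down, level all along. A fingertip can slide along it while pressing, flank against the orange wall.
- carrier: Loose pan carrier, about 0.35 kg: black plate 100 (x) x 110 (y) x 6 mm, underside 37 mm above the table. Origin: centre of its underside; axes as the track's. On its rear (-y) edge an orange wall to push, 80 mm wide, 8 mm thick, rear face at y = -55 mm, top 46 mm above the origin. Starts 3 to 33 mm short of the teeth; home, its origin is at track y = +115 mm, its rear 5 mm past the teeth.
- end_stop (a point): Middle of the top edge of the face of the black end stop: track y = +170 mm, 60 mm above the table. Axes as the track's. Beyond it the analyser stands 75 mm high, its open head 215 mm.
- teeth (a point): Midway between the tops of the two red teeth, which are rigid with the spring bar: track y = +49 mm, 49 mm above the table when up, 33 mm when down. Each is 12 mm long (track y +43 to +55 mm), at x = +-27 to +-39 mm, one either side of the tread; a closed pair of fingers pushing the carrier passes through the 54 mm between them.
- pan_seat (a point): Centre of the pan's seat on the carrier plate's top, 6 mm ahead (+y) of the carrier's origin and 6 mm above it, ringed by six steel pins 8 mm high.
- pan: Loose aluminium sample pan, 79 mm across, 12 mm high, holding a few pale nut halves, lying between the six pins. Origin: centre of its underside; z up.
- nut_tray: Bystander: loose dark red tray of brown nuts, 130 x 100 x 30 mm. Origin: centre of its underside.
- jar: Bystander: loose amber jar with a black cap, 56 mm across, 85 mm high. Origin: centre of its underside.
- grater: Bystander: loose steel box grater with white handle, about 75 x 80 x 190 mm, standing on a 10 mm thick white cutting board. Origin: centre of its underside.
- spoon: Bystander: loose steel spoon 160 mm long lying on the cutting board. Origin: near its middle, at its underside.
Mind the look-alikes: they are no part of the job. There is more than one size of the pan; the job needs the middle-sized.

How it is judged:
By the outcome, as a careful person would: the job done as asked, in the order asked, and still so for the second after the job is handed in, with the robot touching nothing.
It also fails if it takes over 35 s, if anything falls off the work surface, if the arm or the gripper's body presses on something with over 40 N, if the wrist force passes 120 N, or if a joint passes its speed limit or range.

## Working session

There is one attempt and no reset: what is moved stays moved. The work goes in short steps, Python scripts to look and compute and a shell command to move; the robot and the scene stay as the last step left them, time stands still between calls to the robot, and variables do not carry over. Pictures are saved under pics/ and viewed, and the job is handed in when it is done.

```bash
ls; mkdir -p pics
cat > h.py <<'E'
import numpy as np, cv2
from bench import sensors, eyes
from scipy.spatial.transform import Rotation as Rn
def Rq(q): return Rn.from_quat([q[1],q[2],q[3],q[0]]).as_matrix()
def cap(name):
    o=sensors.get_obs(); c=eyes.capture(name)
    c=dict(c); c['pixels']=np.array(c['pixels'])
    if 'hand_eye' in c:
        H=np.array(c['hand_eye']); T=np.eye(4); T[:3,:3]=Rq(o['eef_rot']); T[:3,3]=o['eef_pos']
        W=T@H; R=W[:3,:3].T; t=-R@W[:3,3]; c['R']=R; c['t']=t
    c['R']=np.array(c['R']); c['t']=np.array(c['t'])
    return c
def ray(c,u,v):
    d=c['R'].T@np.array([(u-c['cx'])/c['fx'],(v-c['cy'])/c['fy'],1.]); return -c['R'].T@c['t'], d
def onz(c,u,v,z):
    o,d=ray(c,u,v); return o+d*(z-o[2])/d[2]
def proj(c,X):
    p=c['R']@np.array(X)+c['t']; return np.array([c['fx']*p[0]/p[2]+c['cx'],c['fy']*p[1]/p[2]+c['cy']])
E
python3 - <<'E'
from h import *
import pickle
for n in ("scene","top","wrist"):
    c=cap(n); cv2.imwrite(f'pics/{n}0.png',c['pixels']); pickle.dump(c,open(f'{n}0.pkl','wb')); print(n,-c['R'].T@c['t'])
print(sensors.get_obs())
E
```

```text
pics
scene [1.34271983 0.16852633 0.95919018]
top [ 0.38128527 -0.124829    1.35326354]
wrist [0.15066947 0.58429326 0.37326903]
{'time': 0.15, 'joint_positions': array([ 1.19400867e+00,  3.14097948e-01, -4.78334284e-02,  1.21024469e+00,
       -8.54414758e-06,  1.57079197e+00]), 'joint_vel': array([ 7.65791318e-04, -2.85102269e-03,  4.44564064e-03,  1.02409274e-03,
        2.62021277e-04, -6.84893931e-05]), 'tau': array([-5.52583078e-04, -5.40043437e+01,  3.40060723e+01,  1.32059382e-02,
       -4.91065271e-05,  1.13372872e-05]), 'eef_pos': array([0.22059508, 0.55748327, 0.23061905]), 'eef_rot': array([-0.58451611,  0.58506957,  0.39711191, -0.39791538]), 'force': array([-0.4917049 ,  0.06224381, -0.75811862]), 'torque': array([0.02489892, 0.01821245, 0.02667621]), 'gripper_width': 0.9996345673007025}
```

View pics/scene0.png

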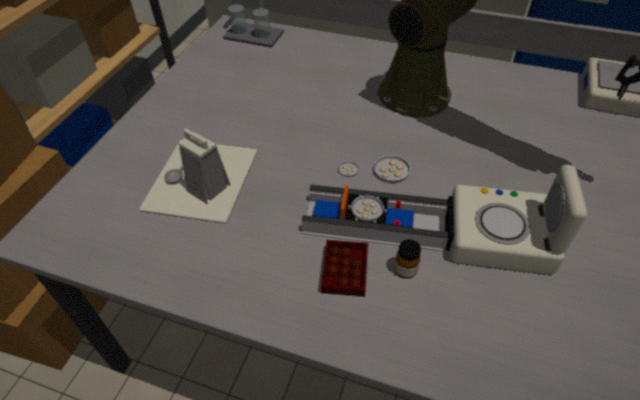

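View pics/top0.png

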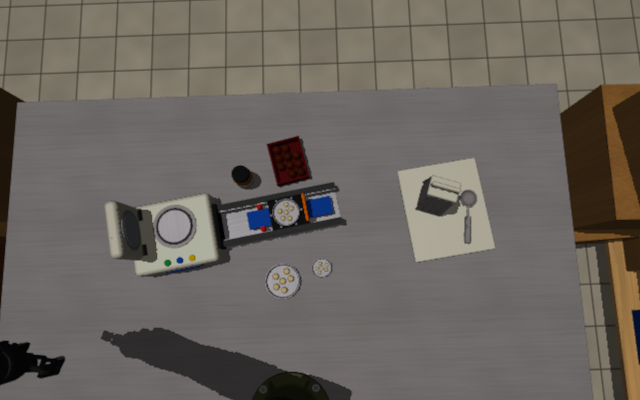

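View pics/wrist0.png

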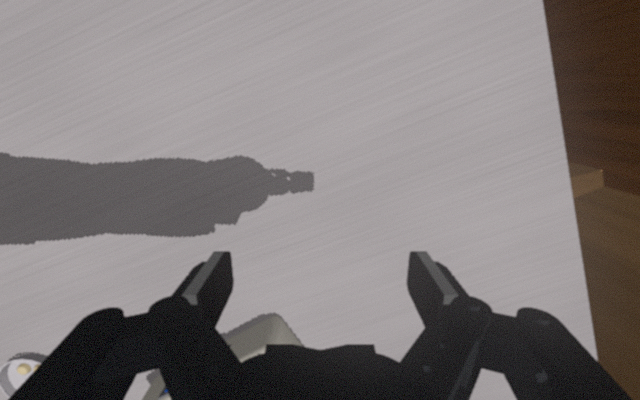

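The scene picture shows the track with the carrier at scene (367,208) and top (286,212). Its +y end docks to the analyser on the left of the top picture. These could be mistaken for the parts I want:
- **Big pan:** top (283,281).
- **Small pan:** top (322,268).
- **Analyser's own plate:** top (175,226).
- **Analyser buttons:** near top (180,260).

The pan in the track at top (286,212) is the right one, with the blue tread at (320,206), the orange wall at (306,208) and the teeth at (262,218). I'll check this in a close crop.

Run:
```python
import pickle
from h import *
c=pickle.load(open('top0.pkl','rb')); im=c['pixels']
cv2.imwrite('pics/topcrop.png',cv2.resize(im[170:260,205:355],None,fx=5.3,fy=5.3,interpolation=cv2.INTER_CUBIC))
s=pickle.load(open('scene0.pkl','rb')); 
cv2.imwrite('pics/scenecrop.png',cv2.resize(s['pixels'][175:255,295:465],None,fx=4.7,fy=4.7,interpolation=cv2.INTER_CUBIC))
def masks(im):
    h=cv2.cvtColor(im,cv2.COLOR_BGR2HSV)
    return dict(blue=cv2.inRange(h,(105,150,60),(125,255,255)),orange=cv2.inRange(h,(5,180,90),(18,255,255)),red=cv2.inRange(h,(0,190,120),(4,255,255))|cv2.inRange(h,(174,190,120),(180,255,255)))
for n,q in(('top',c),('scene',s)):
  for k,m in masks(q['pixels']).items():
    N,_,st,ce=cv2.connectedComponentsWithStats(m)
    print(n,k,[(st[i].tolist(),ce[i].round(1).tolist()) for i in range(1,N) if st[i][4]>5])
```

```text
top blue [([310, 196, 23, 21, 353], [320.9, 206.2]), ([247, 209, 25, 21, 380], [259.0, 218.5]), ([177, 258, 6, 5, 26], [179.5, 260.0]), ([188, 266, 9, 3, 9], [192.0, 267.2]), ([173, 269, 13, 3, 13], [179.0, 269.8])]
top orange [([301, 193, 8, 28, 93], [304.5, 206.6])]
top red [([257, 205, 4, 4, 13], [258.5, 206.2]), ([261, 227, 4, 4, 14], [262.5, 228.3])]
scene blue [([100, 122, 13, 14, 45], [105.9, 128.7]), ([83, 137, 17, 16, 53], [90.5, 144.3]), ([497, 190, 5, 4, 16], [499.1, 191.7]), ([313, 200, 27, 19, 395], [326.3, 208.8]), ([385, 208, 29, 19, 405], [399.5, 216.6])]
scene orange [([341, 186, 7, 24, 96], [344.3, 198.0])]
scene red [([397, 201, 3, 3, 9], [398.0, 202.0]), ([395, 221, 4, 3, 10], [396.5, 222.2])]
```

View pics/topcrop.png

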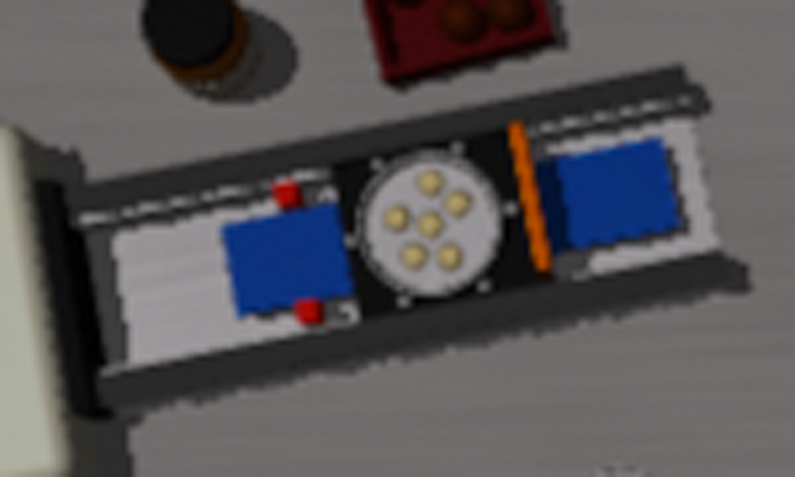

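View pics/scenecrop.png

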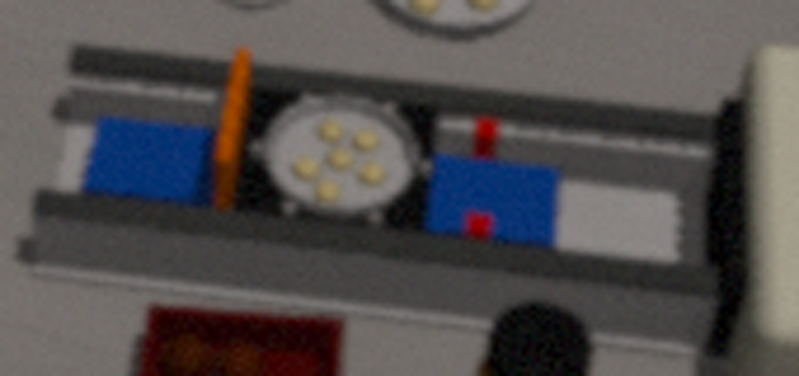

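The crop shows the middle-sized pan between its pins, with the orange wall directly right of it at about top px (304.5,206.6). The blue tread shows on both sides of the carrier, and the two red teeth stand ahead of it.

Run:
```python
import pickle
from h import *
c=pickle.load(open('top0.pkl','rb')); s=pickle.load(open('scene0.pkl','rb'))
f=lambda u,v,z:onz(c,205+(u+.5)/5.3-.5,170+(v+.5)/5.3-.5,z)
tl,tr,bl,br=[f(*p,.032) for p in((222,225),(660,140),(240,317),(685,232))]
print('tread corners',tl.round(4),tr.round(4),bl.round(4),br.round(4))
e1=(tl+bl)/2;e2=(tr+br)/2
d=e1-e2;print('len',np.linalg.norm(d[:2]),'width',np.linalg.norm(tl-bl),'yaw',np.arctan2(-d[0],d[1]))
# red teeth both cameras triangulate
def tri(a,b):
    o1,d1=ray(c,*a);o2,d2=ray(s,*b)
    A=np.stack([d1,-d2],1);k=np.linalg.lstsq(A,o2-o1,rcond=None)[0]
    p,q=o1+k[0]*d1,o2+k[1]*d2;return (p+q)/2,np.linalg.norm(p-q)
print(tri((258.5,206.2),(396.5,222.2)),tri((262.5,228.3),(398,202)))
t1,t2=onz(c,258.5,206.2,.049),onz(c,262.5,228.3,.049);print('teeth',t1,t2,(t1+t2)/2, np.linalg.norm(t1-t2))
yaw=np.arctan2(-d[0],d[1])
X=np.array([np.cos(yaw),np.sin(yaw)]);Y=np.array([-np.sin(yaw),np.cos(yaw)])
# origins
o_tread=(e1+e2)[:2]/2+Y*0.035; o_teeth=((t1+t2)/2)[:2]-Y*0.049
print('origin from tread',o_tread,'from teeth',o_teeth)
O=(o_tread+o_teeth)/2
w=[f(*p,.083) for p in((510,124),(527,122),(533,272),(552,268))]
for p in w: print('wall top', X@(p[:2]-O),Y@(p[:2]-O))
# track walls lips/ends
for p in((685,68),(80,188),(748,288-30),(100,410-35)): q=f(*p,.05)[:2]-O;print('wall',X@q,Y@q)
for p in((62,180),(105,410)): q=f(*p,.06)[:2]-O;print('stop',X@q,Y@q)
print('teeth dirs yaw', np.arctan2(*( (t1-t2)[[1,0]])))
```

```text
tread corners [0.5732 0.1155 0.032 ] [ 0.6132 -0.1288  0.032 ] [0.5217 0.1057 0.032 ] [ 0.5612 -0.141   0.032 ]
len 0.24865764295576534 width 0.052446363093459764 yaw 0.16037980135047517
(array([0.58675595, 0.07740848, 0.04920188]), np.float64(0.00028716779210001683)) (array([0.52197556, 0.06604951, 0.04925727]), np.float64(0.0002508324771666323))
teeth [0.58682092 0.07729913 0.049     ] [0.52197388 0.06620997 0.049     ] [0.5543974  0.07175455 0.049     ] 0.06578835256625168
origin from tread [0.56174692 0.02237785] from teeth [0.56222236 0.02338338]
wall top 0.04146169461266405 -0.07915347151758284
wall top 0.04078512929566204 -0.08829757088682375
wall top -0.0393382300542721 -0.07667337492044969
wall top -0.039162337302261443 -0.08696553192330633
wall 0.06012449570693333 -0.1785865416790367
wall 0.0579618944687736 0.1601627092353123
wall -0.04989742320209204 -0.191910224287463
wall -0.045561215613950726 0.16523831342262915
stop 0.062214355789481444 0.16702494633449558
stop -0.06583503321282262 0.16333729493651009
teeth dirs yaw 0.16936670060424533
```

Run:
```python
from h import *
o=sensors.get_obs();R=Rq(o['eef_rot']);print(R.round(3))
yaw=.163;O=np.array([.5620,.0229])
X=np.array([np.cos(yaw),np.sin(yaw),0]);Y=np.array([-np.sin(yaw),np.cos(yaw),0])
# twist about tool y (R*Ry(t))
for t in np.arange(-3.2,3.2,.01):
    Rt=R@Rn.from_euler('y',t).as_matrix()
    if abs(Rt[:,0]@X)>.99999: print(round(t,2),'x.X',Rt[:,0]@X,'z.Y',Rt[:,2]@Y)
p=o['eef_pos']
for y,z in((-.115,.12),):
    T=np.r_[O,0]+Y*y+[0,0,z];print('target',T,'shift tool mm',(R.T@(T-p)*1000).round(1))
c=eyes.capture('wrist');print(np.array(c['hand_eye']).round(3))
```

```text
[[ 0.368 -0.    -0.93 ]
 [ 0.93  -0.001  0.368]
 [-0.001 -1.    -0.   ]]
-2.11 x.X -0.9999995860081092 z.Y -0.9999991261604917
1.03 x.X 0.9999992401960283 z.Y 0.9999987816763667
target [ 0.5806621  -0.09057566  0.12      ] shift tool mm [-470.   111.3 -573.2]
[[ 1.    -0.     0.001 -0.001]
 [-0.001 -0.296  0.955 -0.143]
 [-0.    -0.955 -0.296  0.075]
 [ 0.     0.     0.     1.   ]]
```

```bash
python3 -m handwheel '0 -30 0 0;0 -60 0 0;-230 -60 -285 0.5;-230 -60 -285 0.5;-230 -60 -285 0.5;-230 -60 -285 0.5;-230 -60 -285 0.5;-230 -60 -285 0.5;-230 -60 -285 0.5;-230 -60 -285 0.5;-470 -60 -573 1.03;-470 -60 -573 1.03;-470 -60 -573 1.03;-470 -60 -573 1.03;-470 -60 -573 1.03;-470 -60 -573 1.03;-470 -60 -573 1.03;-470 -60 -573 1.03;-470 -60 -573 1.03;-470 -60 -573 1.03' 0 40
python3 - <<'E'
from h import *
o=sensors.get_obs();R=Rq(o['eef_rot']);p=o['eef_pos']
print(R.round(4),o['joint_positions'].round(3),o['force'],o['gripper_width'])
yaw=.163;O=np.array([.5620,.0229])
X=np.array([np.cos(yaw),np.sin(yaw),0]);Y=np.array([-np.sin(yaw),np.cos(yaw),0])
d=p-np.r_[O,0];print('track',X@d,Y@d,p[2],'yawerr',np.arctan2(R[1,0],R[0,0])-yaw)
E
```

```text
time: 1.87
eef_pos: [0.5815, -0.093, 0.291]
eef_rot: [-0.705, 0.705, 0.057, -0.057]
force: [0.9, 1.8, -0.5]
gripper_width: -0.001
[[ 9.868e-01  0.000e+00 -1.618e-01]
 [ 1.618e-01 -5.000e-04  9.868e-01]
 [-1.000e-04 -1.000e+00 -5.000e-04]] [-1.580e-01  2.770e-01  3.900e-02  1.332e+00 -1.000e-03  1.250e+00] [ 0.88018596  1.75021591 -0.53256073] -0.0008105585588878769
track 0.00043580511871719324 -0.11748184614586482 0.29095331358099313 yawerr -0.0004870025591998117
```

```bash
python3 -m handwheel '0 40 0 0;0 80 0 0;0 120 0 0;0 150 0 0;0 150 0 0;0 150 0 0;0 150 0 0' 0
python3 - <<'E'
from h import *
import pickle
c=cap('wrist');pickle.dump(c,open('w1.pkl','wb'));cv2.imwrite('pics/w1.png',c['pixels'])
o=sensors.get_obs();print(o['eef_pos'],o['force'])
E
```

```text
time: 2.45
eef_pos: [0.5818, -0.0901, 0.1432]
eef_rot: [-0.705, 0.705, 0.059, -0.057]
force: [0.9, -0.8, 1.0]
gripper_width: 0.001
[ 0.58245195 -0.09014817  0.1439698 ] [0.11852861 0.62740069 0.49153714]
```

View pics/w1.png

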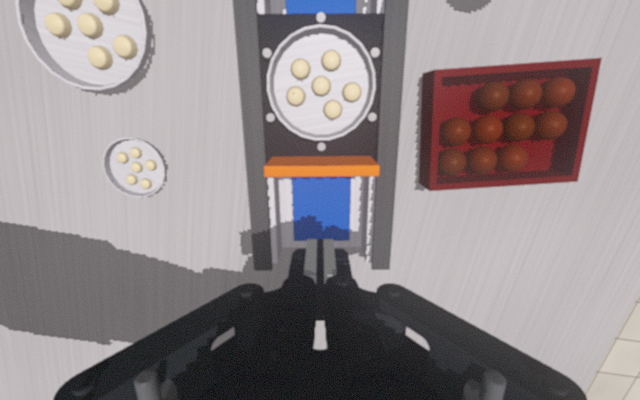

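The wrist view shows the shut fingers at (320,250) in line with the blue tread, the orange wall at (321,166), and the pan centred in its pins at (321,82). I'll measure the offsets from this view.

```bash
cat > m.py <<'E'
from h import *
import sys,pickle
c=pickle.load(open(sys.argv[1],'rb'))
h=cv2.cvtColor(c['pixels'],cv2.COLOR_BGR2HSV)
o=sensors.get_obs();R=Rq(o['eef_rot']);p=o['eef_pos']
def tool(u,v,z): return R.T@(onz(c,u,v,z)-p)*1000
m=cv2.inRange(h,(5,180,60),(18,255,255));ys,xs=np.nonzero(m)
rows=np.unique(ys,return_counts=True);print('orange',xs.min(),xs.max(),[(int(a),int(b)) for a,b in zip(*rows)])
top=ys.min()-.5
a=tool(xs.min(),top,.083);b=tool(xs.max(),top,.083);print('front top edge ends',a.round(1),b.round(1))
m=cv2.inRange(h,(105,150,40),(125,255,255));m[:175]=0
for r in(185,200,220,235):
    x=np.nonzero(m[r])[0]
    if len(x): print('tread',r,x.min(),x.max(),tool(x.min()-.5,r,.032).round(1),tool(x.max()+.5,r,.032).round(1))
for x in (310,320,330):
    y=np.nonzero(m[:,x])[0]; print('tread rows',x,y.min() if len(y) else None,y.max() if len(y) else None, tool(x,y.max()+.5,.032).round(1))
E
python3 m.py w1.pkl
python3 - <<'E'
import pickle,cv2
c=pickle.load(open('w1.pkl','rb'))
cv2.imwrite('pics/w1c.png',cv2.resize(c['pixels'][150:280,240:400],None,fx=4.5,fy=4.5,interpolation=cv2.INTER_CUBIC))
E
```

```text
orange 265 565 [(98, 1), (99, 2), (100, 2), (102, 1), (105, 1), (107, 1), (108, 1), (110, 1), (112, 1), (114, 3), (115, 4), (116, 8), (117, 9), (118, 14), (119, 13), (120, 16), (121, 13), (122, 16), (123, 12), (124, 18), (125, 14), (126, 10), (127, 14), (128, 16), (129, 17), (130, 17), (131, 15), (132, 23), (133, 15), (134, 11), (135, 10), (136, 10), (137, 11), (138, 7), (139, 5), (140, 5), (141, 2), (146, 2), (147, 2), (148, 2), (149, 7), (150, 4), (151, 3), (152, 1), (153, 5), (154, 6), (156, 3), (157, 2), (161, 2), (164, 2), (165, 21), (166, 94), (167, 106), (168, 112), (169, 107), (170, 112), (171, 112), (172, 113), (173, 111), (174, 112), (175, 54)]
front top edge ends [-35.6  60.7  79.2] [157.   61.4  79.1]
tread 185 294 348 [-23.6 111.9   7.7] [ 24.5 112.    7.7]
tread 200 294 348 [-23.9 111.9  -6. ] [ 24.9 112.1  -6.1]
tread 220 294 348 [-24.4 111.9 -25. ] [ 25.4 112.1 -25.1]
tread 235 296 346 [-23.  111.9 -39.9] [ 24.  112.1 -39.9]
tread rows 310 179 234 [ -9.6 112.  -39.4]
tread rows 320 179 237 [ -0.4 112.  -42.4]
tread rows 330 179 235 [  8.8 112.1 -40.4]
```

View pics/w1c.png

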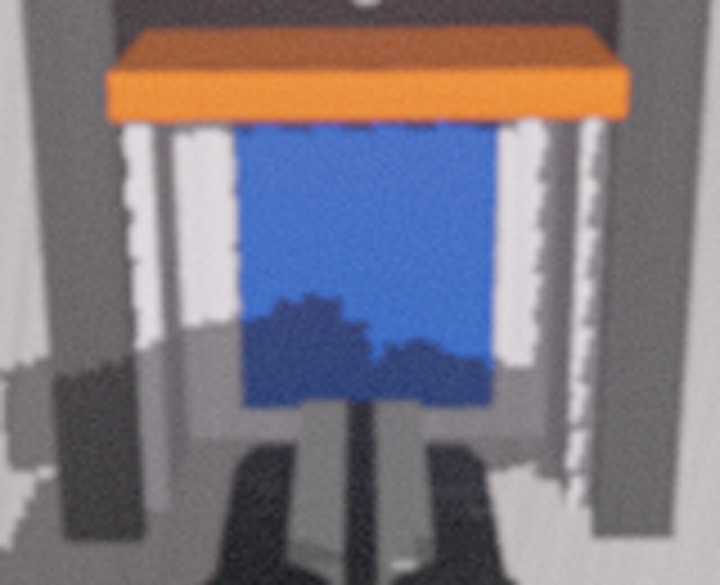

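Run:
```python
from h import *
import pickle
c=pickle.load(open('w1.pkl','rb'));o=sensors.get_obs();R=Rq(o['eef_rot']);p=o['eef_pos']
f=lambda u,v,z:(R.T@(onz(c,240+(u+.5)/4.5-.5,150+(v+.5)/4.5-.5,z)-p)*1000).round(1)
print('rear top edge',f(107,71,.083),f(630,68,.083)); print('front',f(145,28,.083),f(585,27,.083))
print('rear bottom',f(107,120,.043),f(630,120,.043))
print('tread rear end',f(243,406,.032),f(492,406,.032),'tread front',f(236,130,.032),f(497,130,.032))
print('fingertip front?',f(365,402,p[2]))
print('track rear',f(65,540,.05),f(675,535,.05))
```

```text
rear top edge [-39.1  60.8  35.1] [40.5 61.1 35.5]
front [-33.   60.8  41.6] [33.3 61.  41.7]
rear bottom [-47.3 100.8  18.1] [ 49.  101.1  18.1]
tread rear end [-24.8 111.9 -44.7] [ 26.4 112.1 -44.8] tread front [-24.7 111.9  13.6] [ 25.7 112.   13.5]
fingertip front? [ 0.1 -0.   8.4]
track rear [-59.   93.8 -65.2] [ 61.5  94.3 -64.3]
```

```bash
python3 -m handwheel '0 35 0 0;0 70 0 0;0 100 0 0;0 105 0 0;0 105 0 0;0 105 0 0' 0; python3 -m handwheel '0 4 0 0;0 8 0 0;0 11 0 0;0 11 0 0;0 11 0 0' 0
```

```text
time: 3.0
eef_pos: [0.5825, -0.0902, 0.0387]
eef_rot: [-0.704, 0.705, 0.059, -0.057]
force: [0.4, 0.1, 0.8]
gripper_width: -0.0
time: 3.42
eef_pos: [0.5824, -0.0903, 0.0265]
eef_rot: [-0.704, 0.705, 0.059, -0.057]
force: [2.4, -0.8, 4.2]
gripper_width: -0.004
```

```bash
python3 -m handwheel '0 4 0 0;0 8 0 0;0 11 0 0;0 11 0 0;0 11 0 0' 0; python3 -m handwheel '0 2 0 0;0 4 0 0;0 4 0 0;0 4 0 0' 0
```

```text
time: 3.83
eef_pos: [0.5825, -0.0902, 0.0159]
eef_rot: [-0.704, 0.705, 0.059, -0.057]
force: [2.6, -0.0, 9.1]
gripper_width: -0.002
time: 4.17
eef_pos: [0.5828, -0.0904, 0.0152]
eef_rot: [-0.704, 0.705, 0.06, -0.056]
force: [-8.2, 1.1, 37.3]
gripper_width: -0.001
```

```bash
python3 -m handwheel '0 -1 0 0;0 -2 0 0;0 -2 0 0' 0
python3 - <<'E'
from h import *
for n in('wrist','top','scene'):
    c=cap(n);im=c['pixels']
    if n=='top': im=cv2.resize(im[170:260,205:355],None,fx=5.3,fy=5.3,interpolation=cv2.INTER_CUBIC)
    if n=='scene': im=cv2.resize(im[150:255,280:465],None,fx=4.2,fy=4.2,interpolation=cv2.INTER_CUBIC)
    cv2.imwrite(f'pics/press_{n}.png',im)
E
```

```text
time: 4.42
eef_pos: [0.5827, -0.0903, 0.0156]
eef_rot: [-0.704, 0.705, 0.059, -0.056]
force: [-2.6, 0.6, 23.3]
gripper_width: 0.003
```

View pics/press_wrist.png

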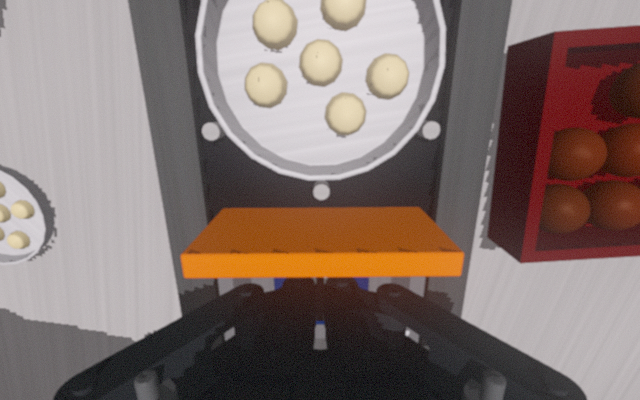

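View pics/press_scene.png

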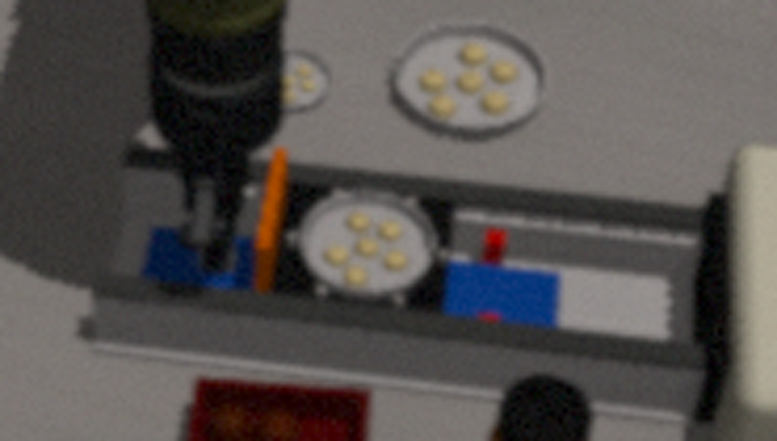

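The bar is down (TCP z 15.6 mm, 23 N pressing) with both teeth lowered, and the pan lies between its pins. Next I push along tool +z.

```bash
python3 -m handwheel '0 0 2 0;0 0 5 0;0 0 8 0;0 0 11 0;0 0 14 0;0 0 16 0;0 0 18 0;0 0 20 0;0 0 22 0;0 0 24 0;0 0 26 0;0 0 28 0;0 0 30 0;0 0 30 0' 0
python3 - <<'E'
from h import *
for n in('wrist','scene'):
    c=cap(n);im=c['pixels']
    if n=='scene': im=cv2.resize(im[150:255,280:465],None,fx=4.2,fy=4.2,interpolation=cv2.INTER_CUBIC)
    cv2.imwrite(f'pics/p1_{n}.png',im)
print(sensors.get_obs()['force'])
E
```

```text
time: 5.73
eef_pos: [0.5798, -0.0654, 0.0158]
eef_rot: [-0.701, 0.709, 0.059, -0.055]
force: [1.8, -13.5, 18.4]
gripper_width: -0.001
[  2.09126174 -13.92586845  17.78821022]
```

View pics/p1_scene.png

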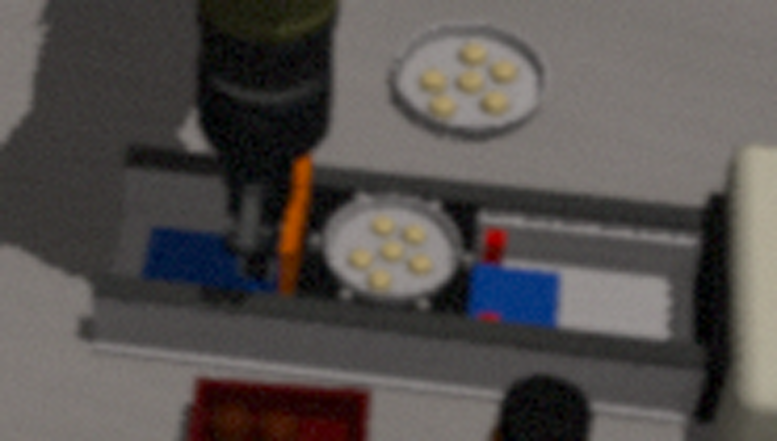

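View pics/p1_wrist.png

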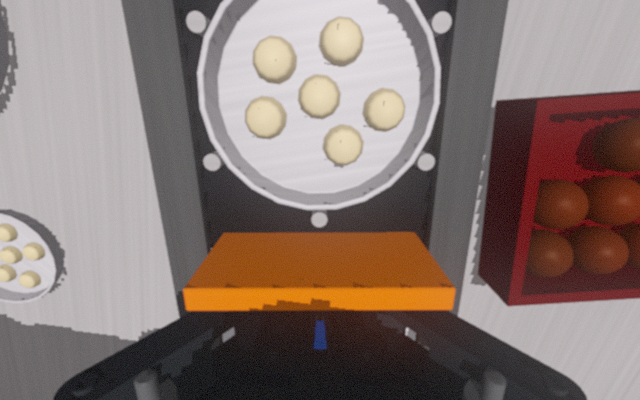

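Run:
```python
from h import *
o=sensors.get_obs();R=Rq(o['eef_rot']);p=o['eef_pos'];print(R.round(3))
c=cap('wrist');f=lambda u,v,z:(R.T@(onz(c,u,v,z)-p)*1000).round(1)
print('now rear top edge',f(188,288,.083),f(453,288,.083),'bottom',f(188,309,.075))
# earlier press frame
o2=np.array([.5827,-.0903,.0156]);c2=dict(c);R2=Rq([-0.704,0.705,0.059,-0.056])
H=np.array(eyes.capture('wrist')['hand_eye']);T=np.eye(4);T[:3,:3]=R2;T[:3,3]=o2;W=T@H;c2['R']=W[:3,:3].T;c2['t']=-c2['R']@W[:3,3]
print('press frame',(R2.T@(onz(c2,187,253,.083)-o2)*1000).round(1))
im=c['pixels'];cv2.imwrite('pics/p1_wc.png',cv2.resize(im[220:400,160:480],None,fx=2.5,fy=2.5))
s=cap('scene')['pixels'];cv2.imwrite('pics/p1_sc.png',cv2.resize(s[175:225,315:365],None,fx=12,fy=12,interpolation=cv2.INTER_CUBIC))
```

```text
[[ 0.987  0.007 -0.161]
 [ 0.161 -0.01   0.987]
 [ 0.006 -1.    -0.011]]
now rear top edge [-37.8 -67.6  23.9] [ 38.9 -67.2  23.6] bottom [-42.9 -59.5  10.5]
press frame [-36.6 -67.6  35.2]
```

View pics/p1_sc.png

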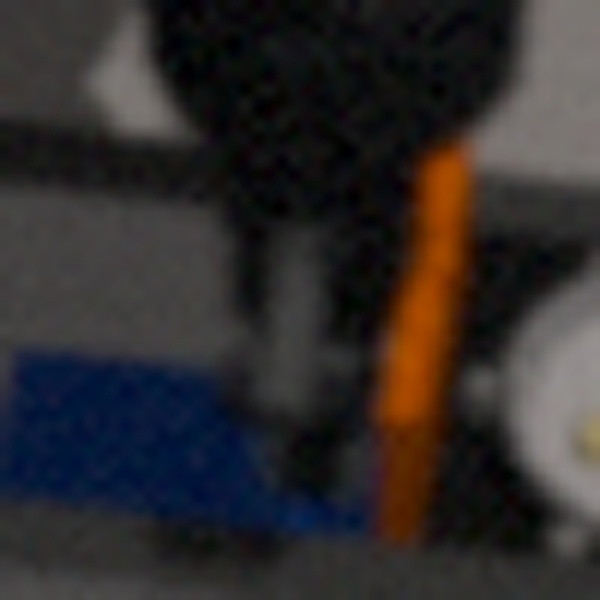

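View pics/p1_wc.png

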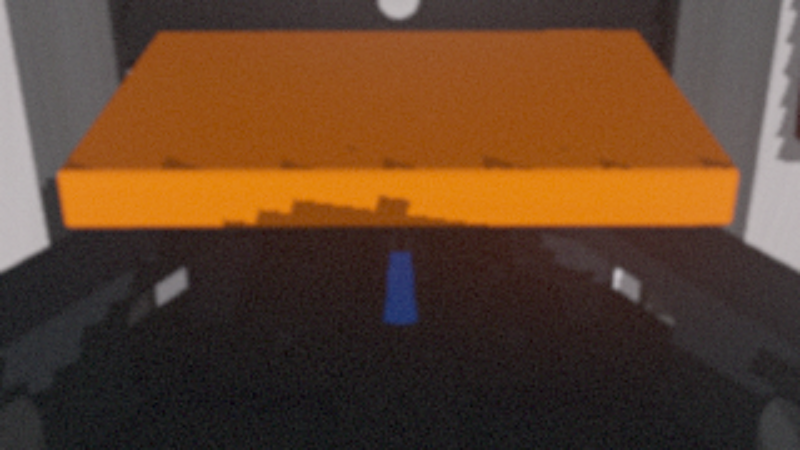

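```bash
python3 -m handwheel '0 0 2 0;0 0 4 0;0 0 7 0;0 0 10 0;0 0 13 0;0 0 16 0;0 0 19 0;0 0 22 0;0 0 25 0;0 0 27 0;0 0 29 0;0 0 30 0' 0
python3 - <<'E'
from h import *
for n in('wrist','scene'):
    c=cap(n);im=c['pixels']
    if n=='scene': im=cv2.resize(im[150:255,280:465],None,fx=4.2,fy=4.2,interpolation=cv2.INTER_CUBIC)
    cv2.imwrite(f'pics/p2_{n}.png',im)
print(sensors.get_obs()['force'])
E
```

```text
time: 6.98
eef_pos: [0.5751, -0.0362, 0.0159]
eef_rot: [-0.701, 0.709, 0.059, -0.054]
force: [2.0, -16.0, 18.5]
gripper_width: 0.005
[  1.83619207 -14.749617    18.89582169]
```

View pics/p2_scene.png

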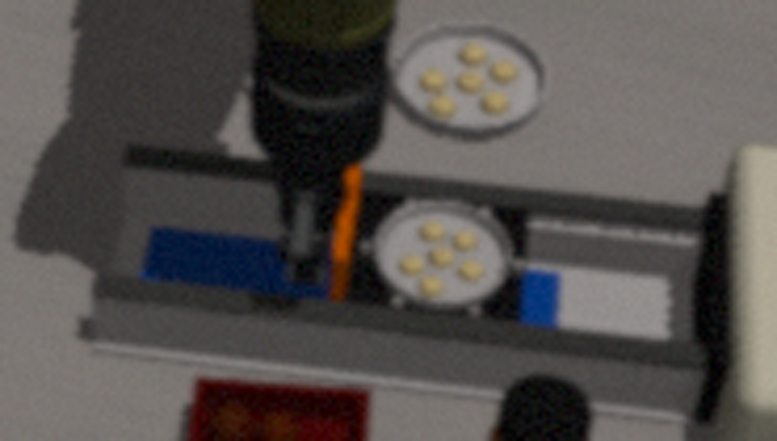

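View pics/p2_wrist.png

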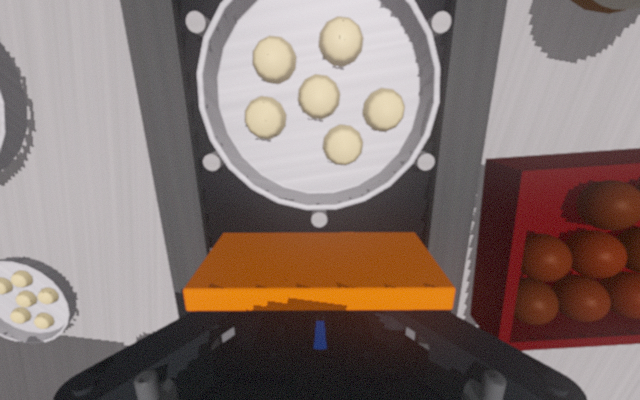

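The carrier now covers the teeth, the pan is still seated, and the bar is held down (z 15.9 mm). I'll keep pushing.

```bash
python3 -m handwheel '0 0 2 0;0 0 5 0;0 0 8 0;0 0 11 0;0 0 14 0;0 0 17 0;0 0 20 0;0 0 23 0;0 0 26 0;0 0 29 0;0 0 32 0;0 0 35 0;0 0 38 0;0 0 41 0;0 0 44 0;0 0 46 0;0 0 48 0;0 0 49 0;0 0 50 0' 0;  python3 -m handwheel '0 0 2 0;0 0 5 0;0 0 8 0;0 0 11 0;0 0 14 0;0 0 17 0;0 0 20 0;0 0 23 0;0 0 26 0;0 0 28 0;0 0 30 0;0 0 31 0;0 0 32 0' 0
python3 - <<'E'
from h import *
for n in('wrist','scene','top'):
    c=cap(n);im=c['pixels']
    if n=='top': im=cv2.resize(im[170:260,205:355],None,fx=5.3,fy=5.3,interpolation=cv2.INTER_CUBIC)
    if n=='scene': im=cv2.resize(im[150:255,280:465],None,fx=4.2,fy=4.2,interpolation=cv2.INTER_CUBIC)
    cv2.imwrite(f'pics/p3_{n}.png',im)
o=sensors.get_obs();print(o['force'],o['joint_positions'].round(2))
E
```

```text
time: 8.67
eef_pos: [0.567, 0.0128, 0.0159]
eef_rot: [-0.7, 0.709, 0.059, -0.054]
force: [2.9, -21.9, 20.2]
gripper_width: 0.0
time: 9.75
eef_pos: [0.5618, 0.0444, 0.0159]
eef_rot: [-0.7, 0.709, 0.059, -0.054]
force: [1.7, -19.1, 21.1]
gripper_width: -0.006
[  1.74528627 -18.17945329  22.49892385] [ 0.09  0.42 -0.43  0.72 -0.01  1.5 ]
```

View pics/p3_scene.png

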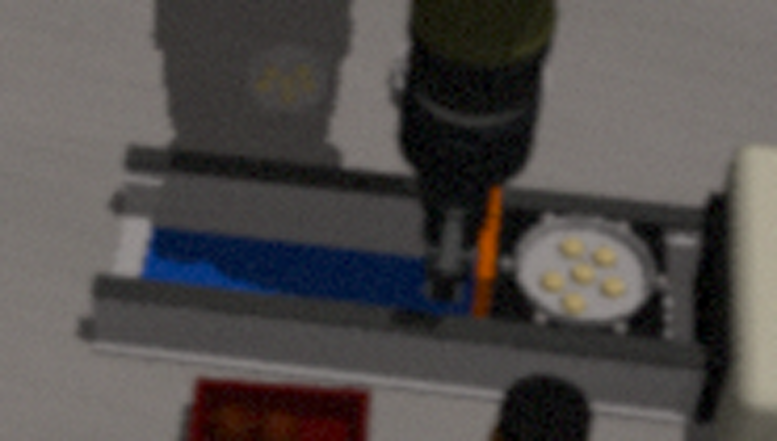

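View pics/p3_wrist.png

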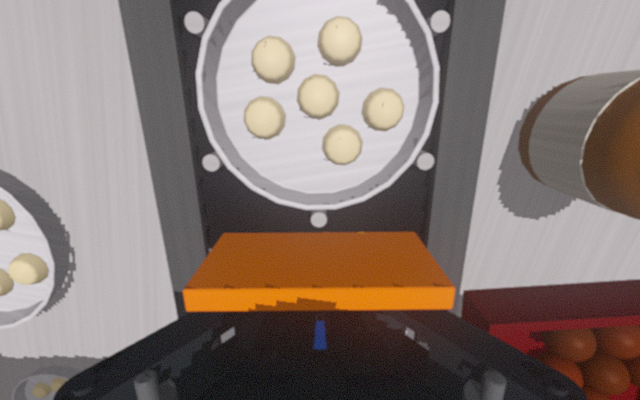

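```bash
python3 -m handwheel '0 0 2 0;0 0 4 0;0 0 6 0;0 0 8 0;0 0 9 0;0 0 10 0' 0; python3 -m handwheel '0 0 1 0;0 0 2 0;0 0 3 0' 0
```

```text
time: 10.4
eef_pos: [0.5601, 0.0542, 0.0159]
eef_rot: [-0.7, 0.709, 0.059, -0.054]
force: [2.2, -17.1, 22.5]
gripper_width: 0.002
time: 10.65
eef_pos: [0.5597, 0.0571, 0.0159]
eef_rot: [-0.7, 0.709, 0.059, -0.054]
force: [3.2, -21.4, 22.6]
gripper_width: 0.005
```

```bash
python3 -m handwheel '0 0 1 0;0 0 2 0;0 0 2 0' 0; python3 -m handwheel '0 0 1 0;0 0 2 0;0 0 2 0' 0
```

```text
time: 10.9
eef_pos: [0.5593, 0.0593, 0.0159]
eef_rot: [-0.7, 0.709, 0.059, -0.054]
force: [2.7, -18.0, 21.8]
gripper_width: 0.003
time: 11.15
eef_pos: [0.559, 0.0613, 0.0158]
eef_rot: [-0.7, 0.709, 0.059, -0.054]
force: [2.5, -19.3, 22.7]
gripper_width: -0.0
```

```bash
python3 -m handwheel '0 0 1 0;0 0 1 0' 0
python3 - <<'E'
from h import *
s=cap('scene')['pixels'];cv2.imwrite('pics/p4_sc.png',cv2.resize(s[185:240,390:460],None,fx=10,fy=10,interpolation=cv2.INTER_CUBIC))
E
```

```text
time: 11.32
eef_pos: [0.5588, 0.0623, 0.0158]
eef_rot: [-0.7, 0.709, 0.059, -0.054]
force: [2.6, -18.0, 21.7]
gripper_width: 0.003
```

View pics/p4_sc.png

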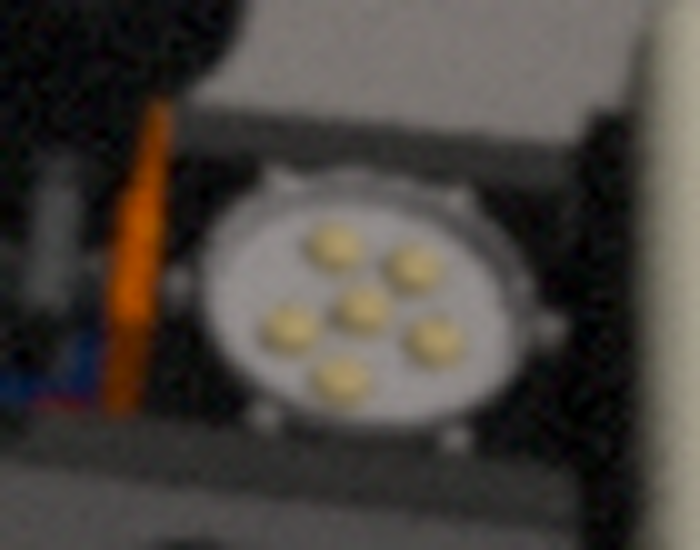

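```bash
for i in 1; do python3 -m handwheel '0 0 1 0;0 0 1 0;0 0 1 0' 0; done;  python3 -m handwheel '0 0 1 0;0 0 1 0;0 0 1 0' 0; python3 -m handwheel '0 0 1 0;0 0 1 0;0 0 1 0' 0
```

```text
time: 11.62
eef_pos: [0.5586, 0.0632, 0.0158]
eef_rot: [-0.7, 0.709, 0.059, -0.054]
force: [1.7, -18.5, 22.0]
gripper_width: -0.002
time: 11.87
eef_pos: [0.5585, 0.0641, 0.0158]
eef_rot: [-0.7, 0.709, 0.059, -0.054]
force: [3.1, -19.6, 22.3]
gripper_width: -0.001
time: 12.12
eef_pos: [0.5583, 0.0652, 0.0158]
eef_rot: [-0.7, 0.709, 0.059, -0.054]
force: [2.7, -18.1, 22.2]
gripper_width: 0.0
```

```bash
python3 -m handwheel '0 0 1 0;0 0 1 0;0 0 1 0' 0; python3 -m handwheel '0 0 1 0;0 0 1 0;0 0 1 0' 0
```

```text
time: 12.37
eef_pos: [0.5584, 0.0652, 0.0159]
eef_rot: [-0.7, 0.71, 0.059, -0.054]
force: [3.2, -22.4, 22.7]
gripper_width: -0.002
time: 12.62
eef_pos: [0.5584, 0.0652, 0.0159]
eef_rot: [-0.699, 0.711, 0.059, -0.054]
force: [3.9, -26.5, 23.6]
gripper_width: -0.001
```

The carrier has stalled at TCP y 65.2 mm and the force is rising, so it is against the stop. I'll check before letting go.

Run:
```python
from h import *
s=cap('scene')['pixels'];cv2.imwrite('pics/p5_sc.png',cv2.resize(s[185:240,390:460],None,fx=10,fy=10,interpolation=cv2.INTER_CUBIC))
w=cap('wrist')['pixels'];cv2.imwrite('pics/p5_w.png',w)
```

```text
(no output)
```

View pics/p5_sc.png

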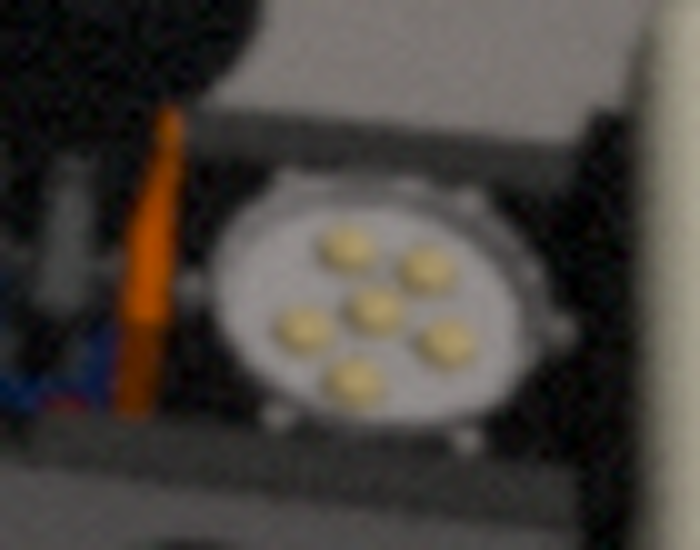

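View pics/p5_w.png

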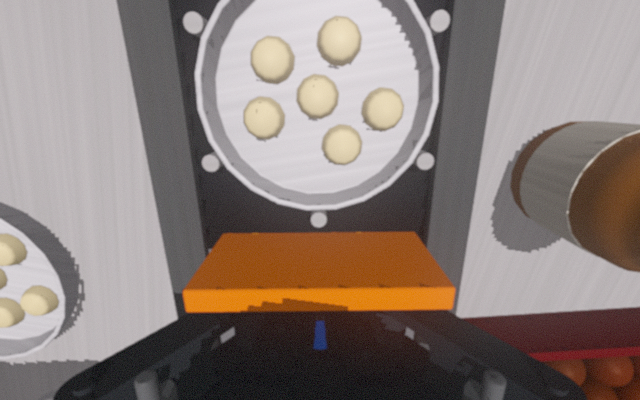

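The pan sits between its pins and the carrier is against the stop, with the tooth at (60,405) just behind the wall. I'll back the flank off with the bar still pressed, then lift.

```bash
python3 -m handwheel '0 0 -1 0;0 0 -2 0;0 0 -3 0;0 0 -4 0;0 0 -5 0;0 0 -6 0;0 0 -7 0;0 0 -8 0;0 0 -8 0' 0; python3 -m handwheel '0 -2 0 0;0 -4 0 0;0 -7 0 0;0 -10 0 0;0 -13 0 0;0 -16 0 0;0 -20 0 0;0 -25 0 0;0 -35 0 0;0 -50 0 0;0 -70 0 0;0 -90 0 0;0 -110 0 0;0 -110 0 0;0 -110 0 0' 0;python3 - <<'E'
from h import *
import pickle
for n in('wrist','scene','top'):
    c=cap(n);pickle.dump(c,open(f'end_{n}.pkl','wb'));im=c['pixels']
    if n=='top': im=cv2.resize(im[170:260,205:355],None,fx=5.3,fy=5.3,interpolation=cv2.INTER_CUBIC)
    if n=='scene': im=cv2.resize(im[165:255,295:465],None,fx=4.7,fy=4.7,interpolation=cv2.INTER_CUBIC)
    cv2.imwrite(f'pics/e_{n}.png',im)
E
```

```text
time: 13.47
eef_pos: [0.5584, 0.0649, 0.0158]
eef_rot: [-0.705, 0.705, 0.06, -0.055]
force: [-0.6, -1.5, 23.3]
gripper_width: -0.005
time: 14.72
eef_pos: [0.5551, 0.065, 0.1234]
eef_rot: [0.705, -0.705, -0.058, 0.058]
force: [0.5, 0.1, 0.1]
gripper_width: -0.001
```

View pics/e_scene.png

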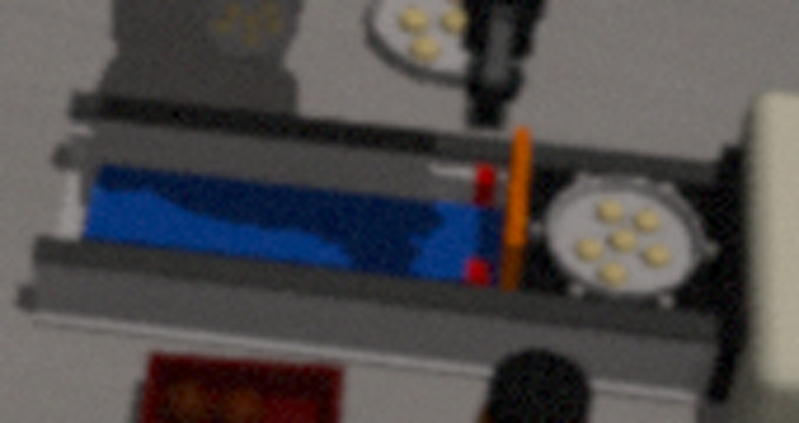

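View pics/e_wrist.png

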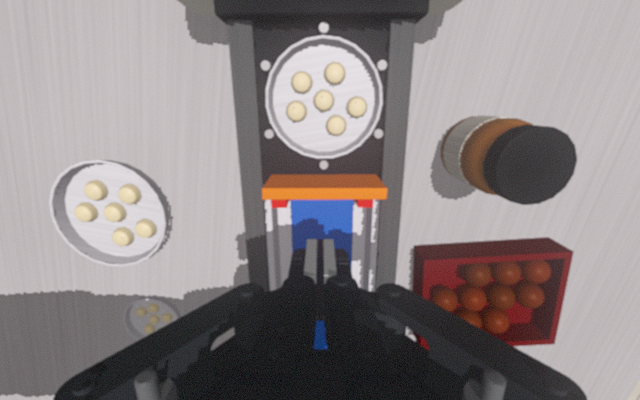

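```bash
python3 -m handwheel '0 -30 -30 0;0 -60 -60 0;0 -90 -100 0;0 -100 -130 0;0 -100 -160 0;0 -100 -160 0;0 -100 -160 0;0 -100 -160 0'
python3 - <<'E'
from h import *
yaw=.163;O=np.array([.5620,.0229]);X=np.array([np.cos(yaw),np.sin(yaw)]);Y=np.array([-np.sin(yaw),np.cos(yaw)])
ims={}
for n in('scene','top'):
    c=ims[n]=cap(n);h=cv2.cvtColor(c['pixels'],cv2.COLOR_BGR2HSV)
    for k,m in dict(orange=cv2.inRange(h,(5,180,90),(18,255,255)),red=cv2.inRange(h,(0,190,120),(4,255,255))|cv2.inRange(h,(174,190,120),(180,255,255))).items():
        N,_,st,ce=cv2.connectedComponentsWithStats(m)
        for i in range(1,N):
            if st[i][4]>5:
                q=onz(c,*ce[i],.083 if k=='orange' else .049)[:2]-O;print(n,k,ce[i].round(1),st[i][4],'track mm',(1000*X@q).round(1),(1000*Y@q).round(1))
im=ims['top']['pixels'];cv2.imwrite('pics/f_top.png',cv2.resize(im[170:260,205:355],None,fx=5.3,fy=5.3,interpolation=cv2.INTER_CUBIC))
im=ims['scene']['pixels'];cv2.imwrite('pics/f_scene.png',im)
o=sensors.get_obs();print(o['force'],o['time'],o['joint_vel'])
E
```

```text
time: 15.53
eef_pos: [0.58, -0.0925, 0.2208]
eef_rot: [0.705, -0.704, -0.057, 0.059]
force: [-0.3, 0.4, -0.5]
gripper_width: 0.001
scene orange [404.8 205.4] 99 track mm 6.5 64.6
scene red [397.7 202. ] 7 track mm -32.6 48.3
scene red [395.9 222.1] 8 track mm 33.1 48.4
top orange [252.1 209.4] 48 track mm 21.6 64.8
[-0.73034434 -1.11230721  0.56944563] 15.6333 [ 0.00717031 -0.00541164  0.00539681  0.00011683 -0.00370297 -0.00051876]
```

View pics/f_top.png

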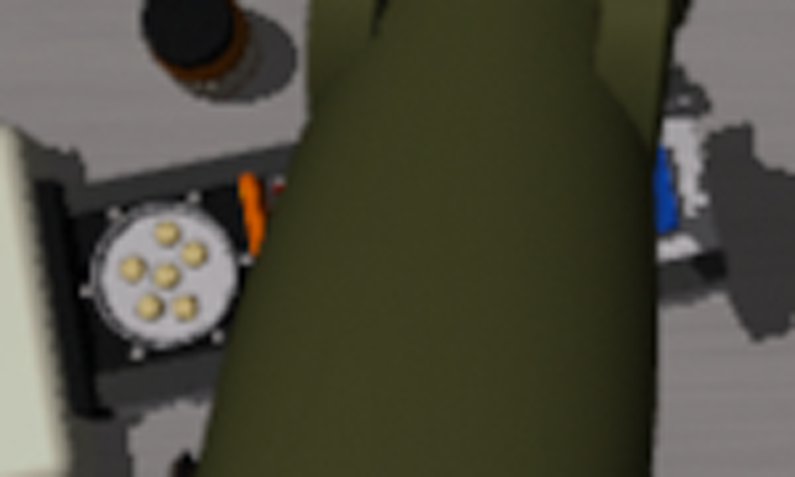

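View pics/f_scene.png

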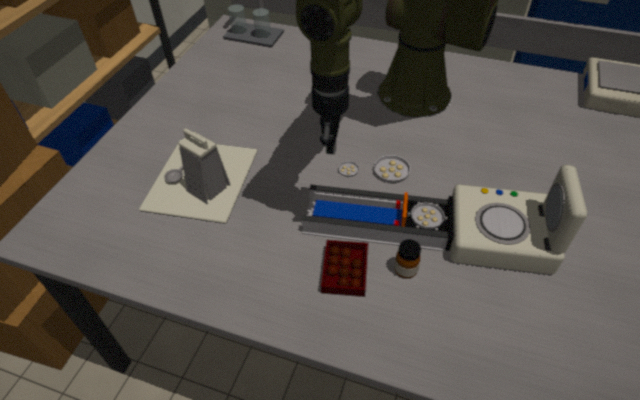

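The teeth are back at their starting pixels, so the bar is fully up. The wall's mid-thickness reads track y of about 64.7 mm, where 64 mm is home. The pan is seated and the arm is clear of everything.

```bash
python3 -c "
from bench import job_done; print(job_done())"
```

```text
the job is handed in; nothing more can be done
None
```

The carrier is home against the black end stop and locked in by the teeth. The bar is fully up, the pan is still in its seat, and I handed the job in at about 15.7 s.

**What I did:** I pressed the blue bar fully down with the shut fingertips (TCP z about 15.8 mm) and kept pressing with about 18–23 N. I then pushed the carrier by its orange wall, over the lowered teeth, until it stopped moving and the force rose. After that I took the side force off, lifted straight up and moved the arm clear.

**Last checks:**
- **Bar:** the red teeth appear at the same scene pixels as at the start, within 1 px, so the bar is fully up. They stand just behind the carrier.
- **Carrier:** the wall's mid-thickness measures track y of about 64.7 mm, against 64 mm when home.
- **Pan and bystanders:** the pan lies between its six pins, and the tray, jar, grater and spoon look unmoved in the pictures. I did not measure them.
- **Robot:** the wrist force is about zero and nothing is being touched.

**What disagreed or went differently than planned:**
- **Wall position:** my two early estimates of it differed by about 7 mm (top camera against wrist camera).
- **Contact point:** the wall met the gripper about 18 mm ahead of the TCP, not the 11 mm expected from the pads. A wider part of the fingers probably did some of the pushing. The side force, mostly friction on the tread, stayed below 27 N.
- **Press force:** it reached 37 N briefly at the fingertip before I eased it.
- **Backing off:** the fingers barely moved away from the wall before I lifted, though the side force was down to about 1.5 N.

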